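# Rack the serving boards on end

### The job

Take the two small serving boards lying flat on the drying tray and stand each on end in the slotted rack: the dark one in the left-hand slot and the pale one in the right-hand slot, as you face the rack, leaving the middle slot empty for air. Press each down past its sprung keeper until it stands fully home on the slot floor, roughly centred across the rack and not sticking out past its sides, and leave everything else where it is.

Things in the scene. Friction and masses are not known exactly. Their poses are not given: they have to be found in the camera images.
- dark_board: dark brown wooden serving board, 150 long (its x) x 60 wide (its y) x 14 thick (its z), about 0.16 kg, brass eyelet at its +x end. Origin at the centre of the board. At the start it lies flat on two ribs of the drying tray, its underside about 42 mm above the surface, long way running roughly left to right; either end may go down into the slot
- pale_board: pale wooden serving board, 150 long (its x) x 60 wide (its y) x 14 thick (its z), about 0.16 kg, brass eyelet at its +x end. Origin at the centre of the board. At the start it lies flat on two ribs of the drying tray, its underside about 42 mm above the surface, long way running roughly left to right; either end may go down into the slot
- drying_tray: fixed white footed tray on the hob, 130 (x) x 190 (y), floor 21 mm above the surface; each board rests on a pair of ribs (tops at 42 mm, pair 34 mm wide over the outsides, centred at y = +52 and y = -52 mm). Origin under its centre at surface level
- rack: fixed wooden rack, base 150 (x) x 100 (y) x 10 thick, x pointing to the robot's right; three slots 44 mm apart along x, each 18 mm wide between upright slats (8 thick, 92 wide, rounded tops 60 mm above the surface), open at both sides, with a sprung steel keeper in the middle of its left slat. Origin under its centre at surface level
- slot_left (a point): centre of the floor of the left-hand slot (robot's view), 10 mm above the surface; x across the slot (to the right), z up. The keeper (36 mm wide) reaches 6.5 mm into the slot 24 mm above the floor, sloping back up to 46 mm; it yields to about 10 N from above and holds a board let go early part-way. A home board rests on the right slat, its centre at about x +2, z +75 mm
- slot_right (a point): the same for the right-hand slot, with the same keeper
- honey_jar: bystander: jar of honey with dark lid, 64 mm across, 99 mm tall; origin under its centre
- salt_shaker: bystander: glass salt shaker with grey top, 44 mm across, 90 mm tall; origin under its centre
- pepper_mill: bystander: turned wooden pepper mill, 58 mm across, 170 mm tall; origin under its centre
- garlic: bystander: garlic bulb, 60x57x58 mm; origin under its centre
- tomato_tin: bystander: tomato tin, 75 mm across, 58 mm tall; origin under its centre
- oil_bottle: bystander: dark green oil bottle, 61 mm across, 268 mm tall; origin under its centre

How it is judged:
By the outcome, as a careful person would: the job done as asked, in the order asked, and still so for the second after the job is handed in, with the robot touching nothing.
It also fails if it takes over 69 s, if anything falls off the work surface, if the arm or the gripper's body presses on something with over 40 N, if the wrist force passes 120 N, or if a joint passes its speed limit or range.

### The arm

A 6-joint arm with a two-finger parallel gripper is mounted at the origin on a cart in front of the work surface, level with it; the furniture and walls round the work are solid. World frame = base frame: x ahead of the robot, y to its left, z up, the work surface at z = 0. Lengths are in mm, angles in rad, forces in N, time in s.
With the tool pointing down it reaches from about 350 to 975 mm from the base axis. Payload 7.1 kg.
Tool frame: the origin (TCP) lies midway between the tips of the shut fingers; the grasp point (between the pads) lies 19 mm behind it; z points along the fingers, y is the line along which they close (so a half turn about z gives the same grasp; the last joint's range is limited). The gripper opens to 88 mm and grips with 3 to 60 N. Pads are 20 mm wide; open, the fingers measure 115 mm over their backs; the gripper's body (75 mm by 178 mm) begins 61 mm behind the grasp point.
Start: joints at [-0.019, 0.423, 1.63, -0, 1.089, -0.019], TCP at [624.984, 0.026, 222.675] pointing down, gripper open.
Joint ranges: [-3, 3], [-0.9, 2.11], [0.09, 2.58], [-1.31, 4.45], [0.11, 2.69], [-2.54, 2.54]. Speed limits (rad/s): [2.39, 2.39, 3.01, 3.14, 3.14, 3.14].

### API

Orientations are given as a rotation vector (axis times angle).
In Python, from workcell import ctrl gives the robot as it stands. The module is installed in compiled form; this text tells all that it offers.
- The arm moves only by the tool apply_moves, never from a script. Its argument "targets" is a list of rows, each a list of 3 entries, a list of its own where there are three numbers: the opening, from -1 (shut) to 1 (fully open), then the shift along the tool's x, y, z normalised to -1 to 1, where 1 is 5 cm, then the turn, a rotation vector about the tool's x, y, z normalised to -1 to 1, where 1 is 90 degrees. In form: [[jaw, [x, y, z], [wx, wy, wz]], ...]. A call has 1 to 8 rows; each row shifts and turns the commanded pose from where the row before left it, along the tool's axes as they then stand; what a row does not reach is not made up. A row lasts 1/8 s, in which the tool goes at most 62.5 mm and 10.7 degrees, less where a joint would pass 70% of its speed; a pose out of reach is approached as far as the arm can. A call with a number of a shift or a turn outside -1 to 1 is refused whole. A call with a gripper value outside its range is refused whole. The fingers move at their own pace and stop on an object; the grip force is fixed at half the most. Time passes only in rows, so rows that do not move let the fingers close. It gives the time, the measured TCP pose, the force, the opening and the grip force at its end, in the units of the state.
- ctrl.get_obs(): the state, without advancing time (a new reading comes with each control period).
- ctrl.get_image(name): name is "scene" or "side" or "wrist"; returns a dict with "pixels" (420x560x3 uint8, blue, green, red), "camera_matrix" (3x3 intrinsics, pixels), "view" (4x4, takes a point from world to camera coordinates); the wrist camera has in their place "hand_eye" (4x4, takes a point from camera to tool coordinates, whose origin is the TCP and whose axes are the flange's). Camera axes: x right, y down, z forward; pixel columns grow to the right and rows downward; lengths in mm; the calibration is good to about 2 mm. A picture is of the moment at which its call begins: read the wrist's pose just before it. There is no depth.
- ctrl.close_job(): hands the job in; it is judged then, once.
Trained networks look in the newest picture that a camera, given by its name, has taken for a name from the list of things; names that differ only in an ending like _2 or _b are one class to them, and where a whole thing is asked for, a point or a joint stands for the part that bears it (a point fixed in the world has none). Each returns a list of dicts, best first, with "score" (0 to 1); they miss things now and then, are a little off and sometimes report something else, mostly with a low value. They report only what shows in the picture. A call takes as long as a camera call.
- ctrl.masks_of(label, camera): "region" (420x560 bool, what is visible of it) and "bbox" ([left, top, right, bottom] in pixels, round what is visible of it).
- ctrl.pinpoint(label, camera): "xy" ([column, row] in pixels: a listed point, or the origin of a listed thing).
The state is a dict: "t": time; "qpos": joint angles; "qvel": joint speeds; "joint_torque": joint torques, N m; "ee_pos": TCP position; "orientation": TCP orientation; "ft_force": force on the tool from outside, world axes, zero at the start; "moment": the same for the moment, N m; "width": finger opening in mm; "grasp_force": force on a finger pad.
Only numpy, scipy, OpenCV 4.12 (cv2) and the standard library are available. Lean on these libraries where they do the work, as an engineer would, in place of code of your own. Each camera call takes 0.05 s, during which the arm holds its last target. There are 200 camera calls.

## Working session

There is one attempt and no reset: what is moved stays moved. The work goes in short steps, Python scripts to look and compute and a tool call to move; the robot and the scene stay as the last step left them, time stands still between calls to the robot, and variables do not carry over. Pictures are saved under pics/ and viewed, at most 10 in all, crops included, and the job is handed in when it is done.

Besides the shell and the picture viewer there is one more tool, called after "Emit:" as name([rows], argument=value, ...), one row to a line, values as JSON. apply_moves: Moves the arm, as the interface text tells. Scaled input: -1 to 1 covers 5 cm each way for a shift and 90 degrees each way for a turn. Its arguments: {"type":"object","properties":{"targets":{"type":"array"}},"required":["targets"]}

```bash
mkdir -p pics; cat > h.py <<'E'
import numpy as np, cv2
from scipy.spatial.transform import Rotation as R
from workcell import ctrl
def cam(im,o=None):
    K=np.array(im["camera_matrix"]);
    if "view" in im: return K,np.array(im["view"])
    T=np.eye(4);T[:3,:3]=R.from_rotvec(o["orientation"]).as_matrix();T[:3,3]=o["ee_pos"]
    return K,np.linalg.inv(T@np.array(im["hand_eye"]))
def ray(K,V,uv,z):
    d=V[:3,:3].T@np.linalg.solve(K,[uv[0],uv[1],1.]);c=-V[:3,:3].T@V[:3,3]
    return c+d*(z-c[2])/d[2]
def proj(K,V,p):
    q=K@(V[:3,:3]@np.array(p)+V[:3,3]);return q[:2]/q[2]
E
python3 - <<'E'
from h import *
o=ctrl.get_obs();print({k:np.round(v,3) for k,v in o.items()})
z={"dark_board":49,"pale_board":49,"drying_tray":0,"rack":0,"slot_left":10,"slot_right":10,"honey_jar":0,"salt_shaker":0,"pepper_mill":0,"garlic":0,"tomato_tin":0,"oil_bottle":0}
ims=[]
for c in ["scene","side","wrist"]:
    im=ctrl.get_image(c);K,V=cam(im,o);ims.append(im["pixels"])
    cv2.imwrite(f"pics/{c}0.png",im["pixels"])
    print(c,np.round(-V[:3,:3].T@V[:3,3]))
    for n in z:
        for r in ctrl.pinpoint(n,c)[:1]:
            print(n,round(r["score"],2),np.round(r["xy"]),np.round(ray(K,V,r["xy"],z[n]),1))
cv2.imwrite("pics/all.png",cv2.resize(np.hstack(ims[:2]),(800,300)))
E
```

```text
{'t': np.float64(0.0), 'qpos': array([-0.019,  0.424,  1.631, -0.   ,  1.089, -0.019]), 'qvel': array([-0.   ,  0.001,  0.001, -0.001,  0.003, -0.001]), 'joint_torque': array([ 1.0000e-03, -5.4462e+01, -2.7367e+01,  6.4000e-02,  2.3000e-02,
       -0.0000e+00]), 'ee_pos': array([6.2444e+02, 6.4000e-02, 2.2190e+02]), 'orientation': array([-2.221e+00, -2.221e+00,  2.000e-03]), 'ft_force': array([-0.369, -0.159,  0.803]), 'moment': array([ 0.005,  0.032, -0.008]), 'grasp_force': np.float64(0.0), 'width': np.float64(87.86)}
scene [-121. -754. 1314.]
dark_board 0.71 [163. 189.] [405.6 239.8  49. ]
pale_board 0.9 [167. 164.] [484.  312.6  49. ]
drying_tray 0.79 [165. 186.] [440.6 284.    0. ]
rack 0.71 [389. 292.] [ 611.9 -475.6    0. ]
slot_left 0.73 [281. 243.] [ 524.7 -146.4   10. ]
slot_right 0.76 [296. 268.] [ 491.6 -237.9   10. ]
honey_jar 0.94 [375. 264.] [ 659.5 -390.1    0. ]
salt_shaker 0.47 [350. 301.] [ 516.1 -411.6    0. ]
pepper_mill 0.84 [352. 327.] [ 459.8 -464.1    0. ]
garlic 0.55 [236. 211.] [523.5  42.4   0. ]
tomato_tin 0.85 [229. 133.] [747.8 306.8   0. ]
oil_bottle 0
[... 213 characters left out ...]
0.6 [261. 262.] [ 496.7 -200.9    0. ]
slot_left 0.89 [259. 244.] [ 507.  -147.7   10. ]
slot_right 0.59 [264. 271.] [ 493.2 -240.    10. ]
honey_jar 0.83 [352. 303.] [ 657.7 -381.7    0. ]
salt_shaker 0.91 [296. 332.] [ 512.3 -411.9    0. ]
pepper_mill 0.75 [283. 357.] [ 467.3 -456.8    0. ]
garlic 0.56 [241. 198.] [509.4  55.4   0. ]
tomato_tin 0.71 [289. 143.] [742.5 292.9   0. ]
oil_bottle 0.83 [353. 347.] [ 611.5 -481.5    0. ]
wrist [625.  80. 383.]
drying_tray 0.45 [198. 286.] [ 506.1 -156.8    0. ]
rack 0.62 [197. 309.] [ 500.8 -196.     0. ]
slot_left 0.64 [202. 287.] [ 514.1 -151.3   10. ]
slot_right 0.82 [193. 338.] [ 494.1 -241.2   10. ]
garlic 0.8 [186. 153.] [506.2  40.5   0. ]
```

View pics/side0.png

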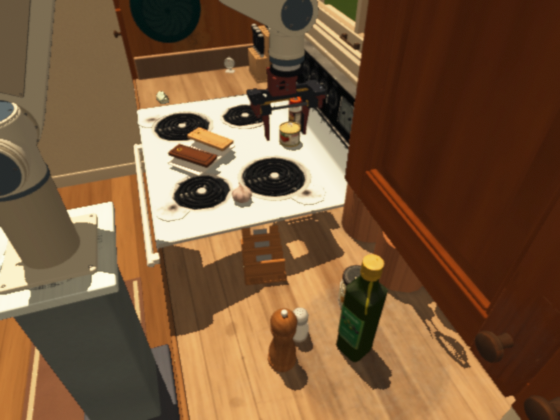

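View pics/wrist0.png

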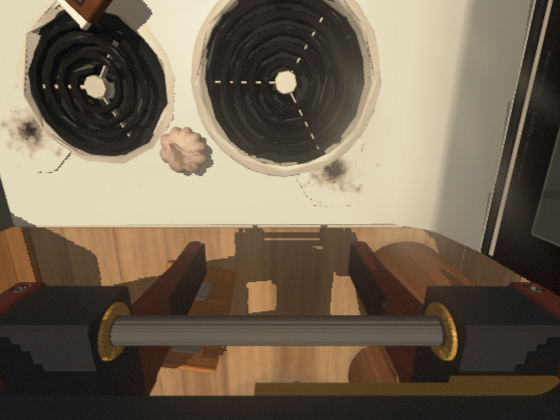

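Emit:
apply_moves([
  [1,[0.63,-0.61,-0.13],[0,0,0]],
  [1,[0.63,-0.61,-0.13],[0,0,0]],
  [1,[0.63,-0.61,-0.13],[0,0,0]],
  [1,[0.63,-0.61,-0.13],[0,0,0]],
  [1,[0.63,-0.61,-0.13],[0,0,0]],
  [1,[0.63,-0.61,-0.13],[0,0,0]],
  [1,[0,0,0],[0,0,0]],
  [1,[0,0,0],[0,0,0]],
])

```text
t: 2.95
ee_pos: [442.4, 189.0, 261.9]
orientation: [2.22, 2.222, 0.001]
ft_force: [-0.8, -0.3, -0.3]
width: 87.6
grasp_force: 0.0
```

```bash
cat > look.py <<'E'
from h import *
import sys
o=ctrl.get_obs();print({k:np.round(o[k],3) for k in ("t","qpos","ee_pos","orientation")})
im=ctrl.get_image("wrist");K,V=cam(im,o);cv2.imwrite(sys.argv[1],im["pixels"])
for n in sys.argv[2:]:
    for r in ctrl.masks_of(n,"wrist")[:1]:
        m=r["region"].astype(np.uint8);c=max(cv2.findContours(m,0,2)[0],key=cv2.contourArea)[:,0]
        w=np.array([ray(K,V,p,56 if "board" in n else 0)[:2] for p in c],np.float32)
        print(n,round(r["score"],2),r["bbox"],cv2.minAreaRect(w))
    for r in ctrl.pinpoint(n,"wrist")[:1]: print("  pt",round(r["score"],2),np.round(r["xy"]),np.round(ray(K,V,r["xy"],dict(slot_left=10,slot_right=10,dark_board=49,pale_board=49).get(n,0)),1))
E
python3 look.py pics/w1.png dark_board pale_board drying_tray garlic
```

```text
{'t': np.float64(2.95), 'qpos': array([ 0.379,  0.16 ,  1.902, -0.   ,  1.079,  0.379]), 'ee_pos': array([442.365, 188.999, 261.851]), 'orientation': array([2.220e+00, 2.222e+00, 1.000e-03])}
dark_board 0.56 [185.8, 80.3, 306.1, 197.9] ((406.40570068359375, 247.87339782714844), (61.68553161621094, 149.34686279296875), 44.9192008972168)
  pt 0.88 [246. 141.] [404.1 245.2  49. ]
pale_board 0.81 [246.8, 0.0, 364.0, 141.9] ((476.3167419433594, 322.669921875), (60.43255615234375, 149.58401489257812), 39.302162170410156)
  pt 0.89 [304.  72.] [473.9 324.1  49. ]
drying_tray 0.74 [197.5, 9.3, 367.4, 191.9] ((441.6578674316406, 290.72808837890625), (54.55483627319336, 138.361083984375), 44.945377349853516)
  pt 0.89 [277. 109.] [441.7 284.9   0. ]
  pt 0.86 [319. 268.] [510.2  41.    0. ]
```

View pics/w1.png

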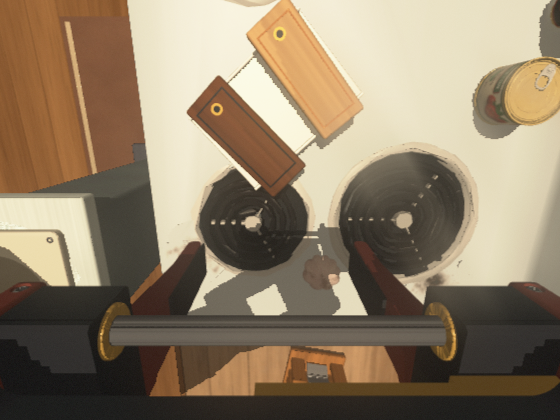

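```bash
cat >> h.py <<'E'
def tool(Y,t):  # closing axis, approach
    Y=np.array(Y,float);Y/=np.linalg.norm(Y);t=np.array(t,float);t-=Y*(Y@t);t/=np.linalg.norm(t)
    return np.c_[np.cross(Y,t),Y,t]
E
python3 - <<'E'
from h import *
s=.7071
b=np.array([.706,-.708,0]);bp=np.array([.633,-.774,0]);H=np.array([.16,.98,0]);Z=np.array([0,0,1])
def chk(n,p,Y,t):
    for sg in (1,-1):
        M=tool(sg*np.array(Y),t); 
        for d in (150,250):
            w=np.array(p)-d*M[:,2]; j1=np.arctan2(w[1],w[0])
            for s23 in (1.8,2.06,2.4):
                W=R.from_euler('ZY',[j1,s23]).as_matrix().T@M@R.from_euler('z',-90,degrees=True).as_matrix()
                e=R.from_matrix(W).as_euler('ZYZ')
                print(n,sg,d,s23,"j1 %.2f"%j1,"j4 j5 j6",np.round(e,2),"r %.0f z %.0f"%(np.hypot(*w[:2]),w[2]))
chk("darkT+",[405,247,49],[s,s,0],b-Z)
chk("darkT-",[405,247,49],[s,s,0],-b-Z)
chk("paleT+",[476,323,49],[.774,.633,0],bp-Z)
chk("R fromright",[493,-240,115],[.98,-.16,0],H-Z)
chk("L fromright",[508,-150,115],[.98,-.16,0],H-Z)
chk("L fromleft",[508,-150,115],[.98,-.16,0],-H-Z)
E
```

```text
darkT+ 1 150 1.8 j1 0.77 j4 j5 j6 [-0.8   1.4   0.16] r 461 z 155
darkT+ 1 150 2.06 j1 0.77 j4 j5 j6 [-0.85  1.22  0.35] r 461 z 155
darkT+ 1 150 2.4 j1 0.77 j4 j5 j6 [-0.98  1.02  0.65] r 461 z 155
darkT+ 1 250 1.8 j1 0.93 j4 j5 j6 [-0.78  1.51  0.26] r 466 z 226
darkT+ 1 250 2.06 j1 0.93 j4 j5 j6 [-0.81  1.32  0.45] r 466 z 226
darkT+ 1 250 2.4 j1 0.93 j4 j5 j6 [-0.9   1.1   0.72] r 466 z 226
darkT+ -1 150 1.8 j1 0.77 j4 j5 j6 [-0.8   1.4  -2.99] r 461 z 155
darkT+ -1 150 2.06 j1 0.77 j4 j5 j6 [-0.85  1.22 -2.79] r 461 z 155
darkT+ -1 150 2.4 j1 0.77 j4 j5 j6 [-0.98  1.02 -2.49] r 461 z 155
darkT+ -1 250 1.8 j1 0.93 j4 j5 j6 [-0.78  1.51 -2.88] r 466 z 226
darkT+ -1 250 2.06 j1 0.93 j4 j5 j6 [-0.81  1.32 -2.69] r 466 z 226
darkT+ -1 250 2.4 j1 0.93 j4 j5 j6 [-0.9   1.1  -2.42] r 466 z 226
darkT- 1 150 1.8 j1 0.34 j4 j5 j6 [ 0.7   1.7  -0.48] r 510 z 155
darkT- 1 150 2.06 j1 0.34 j4 j5 j6 [ 0.7   1.51 -0.64] r 510 z 155
darkT- 1 150 2.4 j1 0.34 j4 j5 j6 [ 0.74  1.25 -0.87] r 510 z 155
darkT- 1 250 1.8 j1 0.23 j4 j5 j6 [ 0.66  1.78 -0.57] r 544 z 226
darkT- 1 250 2.06 j1 0.23 j4 j5 j
[... 3152 characters left out ...]
 150 2.4 j1 -0.09 j4 j5 j6 [-0.94  1.06  0.69] r 527 z 221
L fromleft 1 250 1.8 j1 0.04 j4 j5 j6 [-0.76  1.55  0.31] r 537 z 292
L fromleft 1 250 2.06 j1 0.04 j4 j5 j6 [-0.78  1.36  0.49] r 537 z 292
L fromleft 1 250 2.4 j1 0.04 j4 j5 j6 [-0.87  1.13  0.75] r 537 z 292
L fromleft -1 150 1.8 j1 -0.09 j4 j5 j6 [-0.79  1.46 -2.93] r 527 z 221
L fromleft -1 150 2.06 j1 -0.09 j4 j5 j6 [-0.82  1.28 -2.74] r 527 z 221
L fromleft -1 150 2.4 j1 -0.09 j4 j5 j6 [-0.94  1.06 -2.45] r 527 z 221
L fromleft -1 250 1.8 j1 0.04 j4 j5 j6 [-0.76  1.55 -2.84] r 537 z 292
L fromleft -1 250 2.06 j1 0.04 j4 j5 j6 [-0.78  1.36 -2.65] r 537 z 292
L fromleft -1 250 2.4 j1 0.04 j4 j5 j6 [-0.87  1.13 -2.39] r 537 z 292
```

Emit:
apply_moves([
  [1,[-0.94,0.11,0],[0,0,0]],
  [1,[-0.94,0.11,0],[0,0,0]],
  [1,[-0.94,0.11,0],[0,0,0]],
  [1,[-0.94,0.11,0],[0,0,0]],
  [1,[-0.94,0.11,0],[0,0,0]],
  [1,[-0.94,0.11,0],[0,0,0]],
  [1,[-0.94,0.11,0],[0,0,0]],
  [1,[-0.94,0.11,0],[0,0,0]],
])

```text
t: 4.4
ee_pos: [486.0, -188.8, 261.7]
orientation: [2.222, 2.221, 0.0]
ft_force: [0.7, -0.0, 0.3]
width: 88.0
grasp_force: 0.0
```

Emit:
apply_moves([
  [1,[-0.94,0.11,0],[0,0,0]],
  [1,[-0.94,0.11,0],[0,0,0]],
  [1,[0,0,0],[0,0,0]],
  [1,[0,0,0],[0,0,0]],
])

```text
t: 4.9
ee_pos: [496.6, -280.6, 261.3]
orientation: [-2.221, -2.22, 0.0]
ft_force: [0.9, -0.1, -0.5]
width: 87.7
grasp_force: 0.0
```

```bash
python3 look.py pics/w2.png rack slot_left slot_right pepper_mill salt_shaker; python3 -c "
import cv2;a=cv2.imread('pics/w2.png');cv2.imwrite('pics/w2c.png',cv2.resize(a[50:350,100:500],None,fx=2,fy=2))"
```

```text
{'t': np.float64(4.9), 'qpos': array([-0.535,  0.301,  1.717,  0.   ,  1.125, -0.535]), 'ee_pos': array([ 496.552, -280.597,  261.272]), 'orientation': array([-2.221, -2.22 ,  0.   ])}
rack 0.85 [240.1, 48.3, 331.1, 176.1] ((503.54486083984375, -194.1812744140625), (153.6736297607422, 107.84373474121094), 79.61434936523438)
  pt 0.74 [280. 115.] [ 500.  -193.4    0. ]
slot_left 0.76 [237.3, 51.7, 331.4, 176.3] ((503.09814453125, -195.17550659179688), (151.86781311035156, 105.5233383178711), 79.77980041503906)
  pt 0.85 [289.  86.] [ 511.6 -156.7   10. ]
slot_right 0.66 [235.4, 48.1, 332.4, 176.9] ((503.3237609863281, -195.27456665039062), (153.43043518066406, 108.06208038330078), 79.50170135498047)
  pt 0.68 [277. 148.] [ 495.5 -236.    10. ]
pepper_mill 0.57 [232.6, 266.1, 274.4, 367.7] ((464.3072814941406, -470.48919677734375), (89.95108032226562, 56.05909729003906), 87.8945083618164)
  pt 0.56 [255. 282.] [ 459.4 -453.1    0. ]
salt_shaker 0.81 [273.1, 251.1, 304.2, 294.1] ((517.7958374023438, -437.7157897949219), (43.77579116821289, 87.16078186035156), 0.046810269355773926)
  pt 0.78 [284. 259.] [ 506.8 -412.2    0. ]
```

View pics/w2c.png

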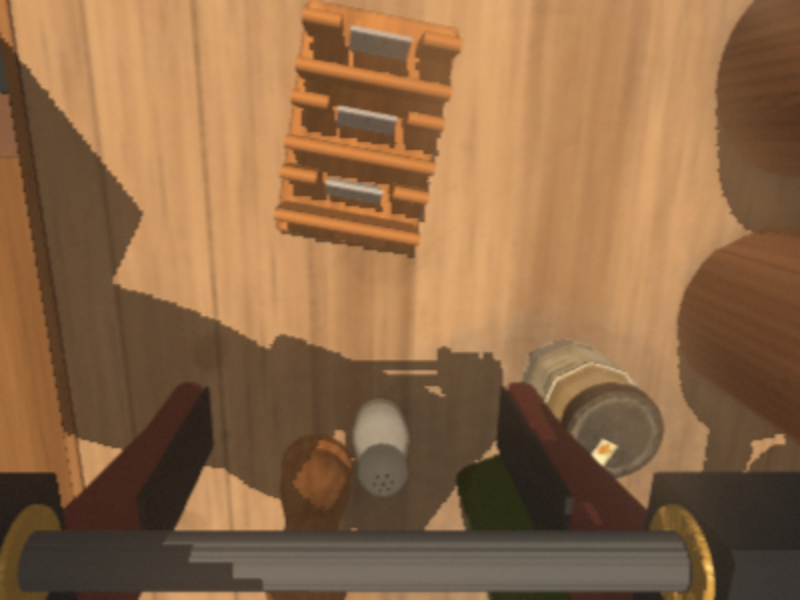

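```bash
python3 - <<'E'
from h import *
from scipy.optimize import least_squares
o=ctrl.get_obs();im=ctrl.get_image("wrist");K,V=cam(im,o)
px=[((305,12),(460,42)),((297,65),(450,92)),((292,97),(442,122)),((287,142),(433,168)),((282,172),(430,197)),((277,215),(418,239))]
xs=[-57,-31,-13,13,31,57]
P=np.array([np.array(p)/2+[100,50] for ab in px for p in ab])
M=np.array([[x,y] for x in xs for y in (46,-46)],float)
W=np.array([ray(K,V,p,59)[:2] for p in P])
# which end is rack +y? x to robot's right => rack y points ahead (+x world)
M=np.array([[x,y] for x in xs for y in (-46,46)],float)
def w(q): 
    c,s=np.cos(q[2]),np.sin(q[2]);return M@np.array([[c,s],[-s,c]])+q[:2]
r=least_squares(lambda q:(w(q)-W).ravel(),[500,-195,-1.7])
print(r.x,np.degrees(r.x[2]));print(np.round(w(r.x)-W,1).tolist())
c,s=np.cos(r.x[2]),np.sin(r.x[2])
for d in(-44,44):print(r.x[:2]+d*np.array([c,s]))
a=im["pixels"].copy()
for m in w(r.x): cv2.circle(a,tuple(int(round(v)) for v in proj(K,V,[*m,59])),1,(0,255,0),-1)
for x in(-75,75):
  for y in(-50,50):
    m=r.x[:2]+x*np.array([c,s])+y*np.array([-s,c]);cv2.circle(a,tuple(int(round(v)) for v in proj(K,V,[*m,10])),1,(255,0,0),-1)
cv2.imwrite("pics/fit.png",cv2.resize(a[40:190,210:360],(600,600),interpolation=0))
E
```

```text
[ 503.10847413 -195.7105242    -1.7395914 ] -99.67124556548697
[[-2.0, -0.6], [0.8, -0.6], [-1.1, 1.3], [0.8, 0.4], [-0.7, 0.8], [1.7, -0.8], [-1.3, 0.4], [1.6, -0.1], [-0.7, -0.0], [-0.2, -0.6], [-1.0, 0.2], [1.9, -0.4]]
[ 510.50023978 -152.33585647]
[ 495.71670849 -239.08519193]
```

View pics/fit.png

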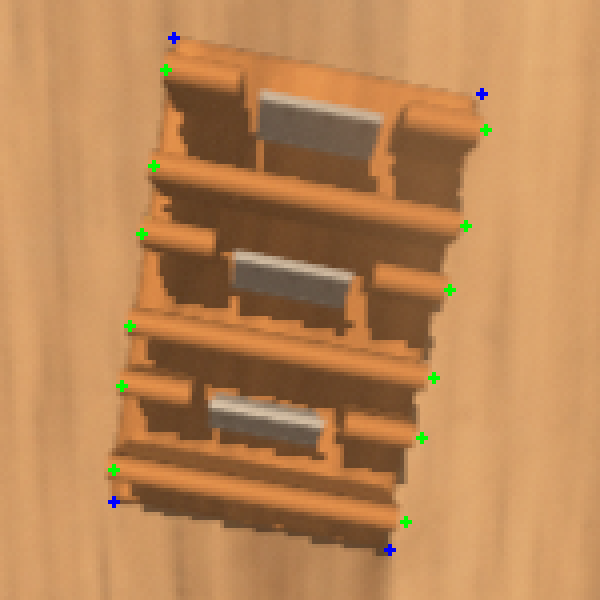

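```bash
cat >> h.py <<'E'
def plan(p,M,order="tr"):
    """split into a turn in place and a shift, in tool units"""
    o=ctrl.get_obs();M0=R.from_rotvec(o["orientation"]).as_matrix();p=np.array(p)
    rv=R.from_matrix(M0.T@M).as_rotvec()/(np.pi/2)
    d=p-o["ee_pos"];F=M if order=="rt" else M0;s=F.T@d/50
    nr=max(1,int(np.ceil(np.linalg.norm(rv)*90/10)));ns=max(1,int(np.ceil(max(abs(s).max(),np.linalg.norm(s)/1.2)/.95)))
    print(order,"turn",nr,"x",np.round(rv/nr,4),"| shift",ns,"x",np.round(s/ns,3),"| t %.1f"%o["t"],np.round(o["ee_pos"],1),"F",np.round(o["ft_force"],1),"w %.1f"%o["width"])
Z=np.array([0,0,1.]);ry=-1.7396;RX=np.array([np.cos(ry),np.sin(ry),0]);RY=np.array([-np.sin(ry),np.cos(ry),0])
RC=np.array([503.1,-195.7,0])
def pick(c,ang,off=25):   # c: board centre xy, ang: width direction deg
    a=np.radians(ang);w=np.array([np.cos(a),np.sin(a),0]);b=np.array([w[1],-w[0],0])
    M=tool(w,b-Z);return np.array([*c,49.])-off*b+19*M[:,2],M
def place(k,zc,dx=1,off=25,dy=0): # k slot -1/+1, zc board centre height
    M=tool(RY,-RX-Z);return RC+(44*k+dx)*RX+dy*RY+(zc+off)*Z+19*M[:,2],M
E
python3 - <<'E'
from h import *
p,M=pick((406,247.5),44.9);print(p);plan(p+100*Z,M,"tr");plan(p+100*Z,M,"rt")
E
```

```text
[397.83661564 255.69192979  35.56497116]
tr turn 7 x [-0.0279 -0.0677 -0.0675] | shift 12 x [ 0.894 -0.165  0.21 ] | t 5.5 [ 497.  -280.9  261.7] F [-0.8 -0.4  0.2] w 87.9
rt turn 7 x [-0.0279 -0.0677 -0.0675] | shift 10 x [ 0.815  0.617 -0.458] | t 5.5 [ 497.  -280.9  261.7] F [-0.8 -0.4  0.2] w 87.9
```

Emit:
apply_moves([
  [1,[0.894,-0.165,0.21],[0,0,0]],
  [1,[0.894,-0.165,0.21],[0,0,0]],
  [1,[0.894,-0.165,0.21],[0,0,0]],
  [1,[0.894,-0.165,0.21],[0,0,0]],
  [1,[0.894,-0.165,0.21],[0,0,0]],
  [1,[0.894,-0.165,0.21],[0,0,0]],
  [1,[0.894,-0.165,0.21],[0,0,0]],
  [1,[0.894,-0.165,0.21],[0,0,0]],
])

```text
t: 6.5
ee_pos: [430.8, 78.0, 177.6]
orientation: [2.221, 2.221, 0.001]
ft_force: [0.9, -0.5, -0.1]
width: 87.7
grasp_force: 0.0
```

Emit:
apply_moves([
  [1,[0.894,-0.165,0.21],[0,0,0]],
  [1,[0.894,-0.165,0.21],[0,0,0]],
  [1,[0.894,-0.165,0.21],[0,0,0]],
  [1,[0.894,-0.165,0.21],[0,0,0]],
  [1,[0,0,0],[-0.0279,-0.0677,-0.0675]],
  [1,[0,0,0],[-0.0279,-0.0677,-0.0675]],
  [1,[0,0,0],[-0.0279,-0.0677,-0.0675]],
])

```text
t: 7.38
ee_pos: [398.5, 256.0, 136.1]
orientation: [1.642, 2.286, -0.188]
ft_force: [-0.8, -0.1, 0.3]
width: 87.9
grasp_force: 0.0
```

Emit:
apply_moves([
  [1,[0,0,0],[-0.0279,-0.0677,-0.0675]],
  [1,[0,0,0],[-0.0279,-0.0677,-0.0675]],
  [1,[0,0,0],[-0.0279,-0.0677,-0.0675]],
  [1,[0,0,0],[-0.0279,-0.0677,-0.0675]],
  [1,[0,0,0],[0,0,0]],
  [1,[0,0,0],[0,0,0]],
])

```text
t: 8.12
ee_pos: [398.2, 255.8, 135.8]
orientation: [0.919, 2.207, -0.379]
ft_force: [0.3, -0.5, -0.2]
width: 87.9
grasp_force: 0.0
```

```bash
python3 look.py pics/w3.png dark_board; python3 - <<'E'
from h import *
p,M=pick((406,247.5),44.9);plan(p+100*Z,M,"rt");plan(p,M,"rt")
E
```

```text
{'t': np.float64(8.125), 'qpos': array([ 1.01 ,  0.513,  2.048, -0.922,  1.042,  0.904]), 'ee_pos': array([398.167, 255.76 , 135.758]), 'orientation': array([ 0.919,  2.207, -0.379])}
dark_board 0.58 [222.4, 67.4, 328.6, 211.5] ((401.8161926269531, 251.28390502929688), (59.579158782958984, 158.5598907470703), 44.98382568359375)
  pt 0.56 [276. 159.] [407.  245.7  49. ]
rt turn 1 x [-0.0005 -0.0008 -0.0017] | shift 1 x [ 0.019 -0.007 -0.001] | t 8.3 [398.6 255.4 136.2] F [-0.7  1.  -0. ] w 87.5
rt turn 1 x [-0.0005 -0.0008 -0.0017] | shift 2 x [ 0.717 -0.004  0.706] | t 8.3 [398.6 255.4 136.2] F [-0.7  1.  -0. ] w 87.5
```

View pics/w3.png

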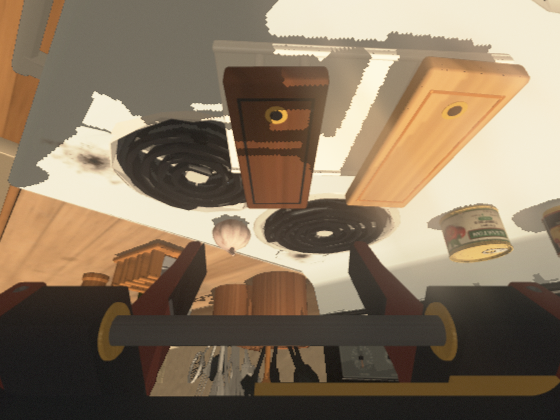

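Emit:
apply_moves([
  [1,[0.36,0,0.355],[0,0,0]],
  [1,[0.36,0,0.355],[0,0,0]],
  [1,[0.36,0,0.355],[0,0,0]],
  [1,[0.36,0,0.355],[0,0,0]],
  [1,[0,0,0],[0,0,0]],
  [-1,[0,0,0],[0,0,0]],
  [-1,[0,0,0],[0,0,0]],
  [-1,[0,0,0],[0,0,0]],
])

```text
t: 9.28
ee_pos: [397.7, 256.2, 35.3]
orientation: [0.917, 2.206, -0.379]
ft_force: [-0.2, -0.0, 0.2]
width: 61.2
grasp_force: 0.0
```

Emit:
apply_moves([
  [-1,[0,0,0],[0,0,0]],
  [-1,[0,0,0],[0,0,0]],
])

```text
t: 9.52
ee_pos: [397.7, 256.2, 35.3]
orientation: [0.916, 2.206, -0.38]
ft_force: [-2.6, 1.7, 6.7]
width: 59.6
grasp_force: 30.0
```

Emit:
apply_moves([
  [-1,[-0.3,0,-0.3],[0,0,0]],
  [-1,[-0.7,0,-0.7],[0,0,0]],
  [-1,[-0.7,0,-0.7],[0,0,0]],
  [-1,[-0.7,0,-0.7],[0,0,0]],
  [-1,[-0.7,0,-0.7],[0,0,0]],
  [-1,[-0.2,0,-0.2],[0,0,0]],
  [-1,[0,0,0],[0,0,0]],
])

```text
t: 10.4
ee_pos: [397.4, 256.1, 267.9]
orientation: [0.917, 2.207, -0.379]
ft_force: [0.1, 0.3, -1.7]
width: 60.0
grasp_force: 30.0
```

```bash
python3 - <<'E'
from h import *
p,M=place(-1,165);print(p);plan([460,0,270],M,"tr")
E
```

```text
[ 512.58126244 -140.06711276  176.56497116]
tr turn 11 x [0.     0.0833 0.0608] | shift 5 x [-0.645 -0.545  0.631] | t 10.4 [397.4 256.1 267.9] F [ 0.1  0.3 -1.7] w 60.0
```

Emit:
apply_moves([
  [-1,[-0.645,-0.545,0.631],[0,0,0]],
  [-1,[-0.645,-0.545,0.631],[0,0,0]],
  [-1,[-0.645,-0.545,0.631],[0,0,0]],
  [-1,[-0.645,-0.545,0.631],[0,0,0]],
  [-1,[-0.645,-0.545,0.631],[0,0,0]],
  [-1,[0,0,0],[0,0.0833,0.0608]],
  [-1,[0,0,0],[0,0.0833,0.0608]],
  [-1,[0,0,0],[0,0.0833,0.0608]],
])

```text
t: 11.4
ee_pos: [459.1, 0.0, 268.4]
orientation: [1.387, 2.373, -0.065]
ft_force: [-0.9, -0.3, -2.3]
width: 59.3
grasp_force: 30.0
```

Emit:
apply_moves([
  [-1,[0,0,0],[0,0.0833,0.0608]],
  [-1,[0,0,0],[0,0.0833,0.0608]],
  [-1,[0,0,0],[0,0.0833,0.0608]],
  [-1,[0,0,0],[0,0.0833,0.0608]],
  [-1,[0,0,0],[0,0.0833,0.0608]],
  [-1,[0,0,0],[0,0.0833,0.0608]],
  [-1,[0,0,0],[0,0.0833,0.0608]],
  [-1,[0,0,0],[0,0.0833,0.0608]],
])

```text
t: 12.4
ee_pos: [459.4, -0.1, 268.4]
orientation: [-1.927, -1.615, -0.795]
ft_force: [-0.3, -0.2, -1.5]
width: 60.3
grasp_force: 30.0
```

Emit:
apply_moves([
  [-1,[0,0,0],[0,0,0]],
  [-1,[0,0,0],[0,0,0]],
])

```text
t: 12.65
ee_pos: [459.7, 0.2, 269.3]
orientation: [-1.927, -1.626, -0.793]
ft_force: [0.5, 0.4, -1.8]
width: 59.8
grasp_force: 30.0
```

```bash
python3 - <<'E'
from h import *
p,M=place(-1,165);plan(p+40*Z,M,"rt")
E
```

```text
rt turn 1 x [-0.001   0.0021 -0.0006] | shift 3 x [-0.858  0.505 -0.361] | t 12.7 [4.597e+02 2.000e-01 2.693e+02] F [ 0.5  0.4 -1.8] w 59.8
```

Emit:
apply_moves([
  [-1,[-0.645,0.38,-0.27],[0,0,0]],
  [-1,[-0.645,0.38,-0.27],[0,0,0]],
  [-1,[-0.645,0.38,-0.27],[0,0,0]],
  [-1,[-0.645,0.38,-0.27],[0,0,0]],
  [-1,[0,0,0],[0,0,0]],
  [-1,[0,0,0],[0,0,0]],
])

```text
t: 13.4
ee_pos: [513.1, -139.2, 217.9]
orientation: [-1.926, -1.627, -0.795]
ft_force: [-0.6, 0.6, -2.0]
width: 59.7
grasp_force: 30.0
```

```bash
python3 - <<'E'
from h import *
p,M=place(-1,165);plan(p+40*Z,M,"rt")
S=[]
# predicted board corner outline from current TCP pose
o=ctrl.get_obs();M0=R.from_rotvec(o["orientation"]).as_matrix();g=np.array(o["ee_pos"])-19*M0[:,2]
b=(M0[:,2]-M0[:,0])/2**.5;n=-(M0[:,2]+M0[:,0])/2**.5;w=M0[:,1];c=g+25*b;print("b",b.round(3),"n",n.round(3),"c",c.round(1))
for cn in("side","scene","wrist"):
    im=ctrl.get_image(cn);K,V=cam(im,o);a=cv2.resize(im["pixels"],None,fx=3,fy=3,interpolation=cv2.INTER_CUBIC)
    P=np.array([proj(K,V,c+i*75*b+j*30*w+k*7*n) for i in(-1,1) for j in(-1,1) for k in(-1,1)])
    for q in P: cv2.circle(a,tuple(int(v*3+1) for v in q),3,(0,255,0),-1)
    m=np.clip(P.mean(0)*3,[200,180],[1480,1080]).astype(int);S.append(a[m[1]-180:m[1]+180,m[0]-130:m[0]+130])
cv2.imwrite("pics/d1.png",np.hstack(S))
E
```

```text
rt turn 1 x [-0.0006  0.0013  0.0005] | shift 1 x [-0.032 -0.007  0.007] | t 13.4 [ 513.1 -139.2  217.9] F [-0.6  0.6 -2. ] w 59.7
b [-0.    -0.002 -1.   ] n [-0.167 -0.986  0.002] c [ 510.9 -152.5  206.4]
```

View pics/d1.png

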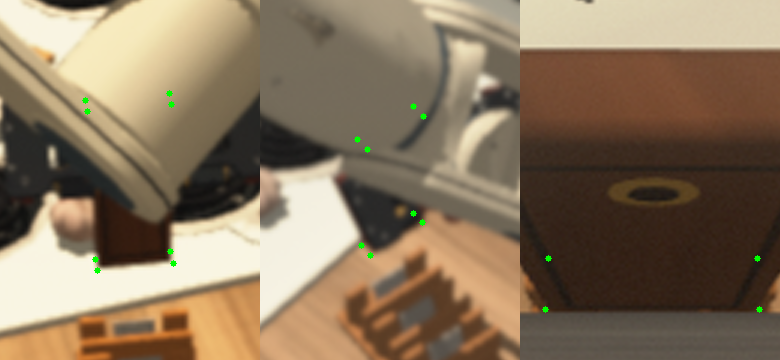

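Emit:
apply_moves([
  [-1,[-0.44,-0.003,0.428],[0,0,0]],
  [-1,[-0.44,-0.003,0.428],[0,0,0]],
  [-1,[0,0,0],[0,0,0]],
  [-1,[0,0,0],[0,0,0]],
])

```text
t: 14.05
ee_pos: [513.2, -141.1, 157.4]
orientation: [-1.926, -1.627, -0.797]
ft_force: [0.6, 0.7, -1.2]
width: 60.1
grasp_force: 30.0
```

Emit:
apply_moves([
  [-1,[-0.07,0,0.07],[0,0,0]],
  [-1,[-0.07,0,0.07],[0,0,0]],
  [-1,[-0.07,0,0.07],[0,0,0]],
  [-1,[-0.07,0,0.07],[0,0,0]],
])

```text
t: 14.55
ee_pos: [512.8, -140.6, 136.5]
orientation: [-1.926, -1.624, -0.797]
ft_force: [0.7, 4.0, -0.3]
width: 59.8
grasp_force: 30.0
```

```bash
python3 - <<'E'
from h import *
p,M=place(-1,125);plan(p,M,"rt");print(ctrl.get_obs()["moment"])
E
```

```text
rt turn 1 x [-0.0001 -0.0002 -0.0003] | shift 1 x [ 0.008 -0.006  0.005] | t 14.6 [ 512.8 -140.6  136.5] F [ 0.7  4.  -0.3] w 59.8
[ 0.60999541 -0.07698761 -0.1710453 ]
```

Emit:
apply_moves([
  [-1,[-0.06,0,0.08],[0,0,0]],
  [-1,[-0.07,0,0.07],[0,0,0]],
  [-1,[-0.07,0,0.07],[0,0,0]],
])

```text
t: 14.92
ee_pos: [513.3, -140.4, 122.0]
orientation: [-1.926, -1.625, -0.798]
ft_force: [0.6, 3.0, 7.9]
width: 60.0
grasp_force: 30.0
```

Emit:
apply_moves([
  [-1,[-0.07,0,0.07],[0,0,0]],
  [-1,[-0.07,0,0.07],[0,0,0]],
  [-1,[0,0,0],[0,0,0]],
])

```text
t: 15.3
ee_pos: [513.4, -140.4, 111.5]
orientation: [-1.927, -1.625, -0.798]
ft_force: [2.8, 5.8, 0.8]
width: 59.9
grasp_force: 30.0
```

Emit:
apply_moves([
  [-1,[-0.07,0,0.07],[0,0,0]],
  [-1,[-0.07,0,0.07],[0,0,0]],
  [-1,[-0.05,0,0.05],[0,0,0]],
  [-1,[0,0,0],[0,0,0]],
])

```text
t: 15.8
ee_pos: [513.3, -140.3, 98.3]
orientation: [-1.927, -1.625, -0.798]
ft_force: [3.1, 6.0, 1.6]
width: 59.7
grasp_force: 30.0
```

Emit:
apply_moves([
  [-1,[-0.03,0,0.03],[0,0,0]],
  [-1,[0,0,0],[0,0,0]],
])

```text
t: 16.05
ee_pos: [513.3, -140.3, 96.7]
orientation: [-1.926, -1.625, -0.798]
ft_force: [0.8, 5.3, 6.0]
width: 60.2
grasp_force: 30.0
```

Emit:
apply_moves([
  [-1,[-0.03,0,0.03],[0,0,0]],
  [-1,[0,0,0],[0,0,0]],
])

```text
t: 16.3
ee_pos: [513.3, -140.2, 96.6]
orientation: [-1.923, -1.624, -0.801]
ft_force: [-3.2, 2.6, 20.8]
width: 59.7
grasp_force: 30.0
```

Emit:
apply_moves([
  [-1,[0.03,0,-0.03],[0,0,0]],
  [1,[0,0,0],[0,0,0]],
  [1,[0,0,0],[0,0,0]],
  [1,[0,0,0],[0,0,0]],
  [1,[0,0,0],[0,0,0]],
])

```text
t: 16.92
ee_pos: [513.0, -140.8, 96.0]
orientation: [-1.927, -1.626, -0.796]
ft_force: [-0.6, 0.4, -0.2]
width: 87.6
grasp_force: 0.0
```

Emit:
apply_moves([
  [1,[0,0,-0.3],[0,0,0]],
  [1,[0,0,-0.8],[0,0,0]],
  [1,[0,0,-0.9],[0,0,0]],
  [1,[0.6,0,-0.6],[0,0,0]],
  [1,[0.6,0,-0.6],[0,0,0]],
  [1,[0.6,0,-0.6],[0,0,0]],
  [1,[0,0,0],[0,0,0]],
])

```text
t: 17.8
ee_pos: [502.0, -211.7, 298.0]
orientation: [-1.93, -1.632, -0.799]
ft_force: [0.1, -0.1, -0.4]
width: 87.8
grasp_force: 0.0
```

```bash
python3 look.py pics/w4.png dark_board; python3 - <<'E'
from h import *
a=cv2.imread("pics/w4.png");o=ctrl.get_obs();ims=[a]
c=RC+(-44+2)*RX+85*Z
im=ctrl.get_image("side");K,V=cam(im);s=im["pixels"].copy()
P=[proj(K,V,c+i*75*Z+j*30*RY+k*7*RX) for i in(-1,1) for j in(-1,1) for k in(-1,1)]
s=cv2.resize(s,None,fx=4,fy=4,interpolation=cv2.INTER_CUBIC)
for q in P: cv2.circle(s,tuple(int(v*4+2) for v in q),3,(0,255,0),-1)
m=(np.mean(P,0)*4).astype(int);s=s[m[1]-210:m[1]+210,m[0]-120:m[0]+120]
cv2.imwrite("pics/d2.png",np.hstack([a,s]))
for n in("dark_board",):
  for r in ctrl.masks_of(n,"side")[:1]: print(r["bbox"],np.round([np.min(P,0),np.max(P,0)],1))
p,M=pick((476,322.5),39.5);plan([490,0,250],M,"tr")
E
```

```text
{'t': np.float64(17.8), 'qpos': array([-0.762,  0.446,  1.63 ,  0.626,  1.568, -0.762]), 'ee_pos': array([ 502.025, -211.703,  297.994]), 'orientation': array([-1.93 , -1.632, -0.799])}
dark_board 0.86 [247.9, 243.1, 302.9, 279.9] ((514.2295532226562, -134.4254150390625), (53.69231414794922, 78.35919952392578), 78.46504974365234)
  pt 0.96 [274. 266.] [ 511.3 -143.6   49. ]
[245.7, 197.1, 274.8, 236.2] [[246.2 197.2]
 [273.  248.2]]
tr turn 11 x [-0.0001 -0.0848 -0.0549] | shift 4 x [ 0.572 -0.228  0.878] | t 18.1 [ 500.6 -209.9  293.1] F [ 0.2 -0.5  0.5] w 87.9
```

View pics/d2.png

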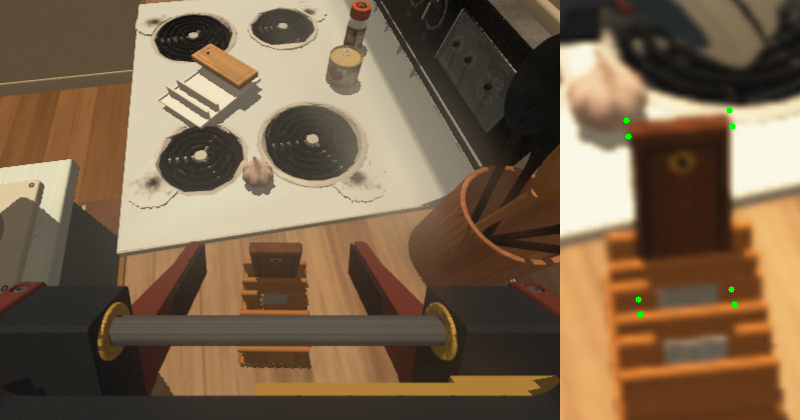

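Emit:
apply_moves([
  [1,[0.57,-0.23,0.8],[0,0,0]],
  [1,[0.57,-0.23,0.8],[0,0,0]],
  [1,[0.57,-0.23,0.8],[0,0,0]],
  [1,[0.57,-0.23,0.8],[0,0,0]],
  [1,[0,0,0],[0,-0.0848,-0.0549]],
  [1,[0,0,0],[0,-0.0848,-0.0549]],
  [1,[0,0,0],[0,-0.0848,-0.0549]],
  [1,[0,0,0],[0,-0.0848,-0.0549]],
])

```text
t: 19.05
ee_pos: [488.2, -11.4, 260.9]
orientation: [-1.994, -2.321, -0.41]
ft_force: [-0.7, -0.0, 0.0]
width: 87.6
grasp_force: 0.0
```

Emit:
apply_moves([
  [1,[0,0,0],[0,-0.0848,-0.0549]],
  [1,[0,0,0],[0,-0.0848,-0.0549]],
  [1,[0,0,0],[0,-0.0848,-0.0549]],
  [1,[0,0,0],[0,-0.0848,-0.0549]],
  [1,[0,0,0],[0,-0.0848,-0.0549]],
  [1,[0,0,0],[0,-0.0848,-0.0549]],
  [1,[0,0,0],[0,-0.0848,-0.0549]],
])

```text
t: 19.92
ee_pos: [488.3, -11.1, 261.1]
orientation: [1.016, 2.166, -0.428]
ft_force: [0.2, -0.6, -0.8]
width: 88.1
grasp_force: 0.0
```

Emit:
apply_moves([
  [1,[0,0,0],[0,0,0]],
  [1,[0,0,0],[0,0,0]],
])

```text
t: 20.18
ee_pos: [488.4, -11.2, 261.1]
orientation: [1.024, 2.17, -0.425]
ft_force: [-0.1, 0.1, -0.2]
width: 88.3
grasp_force: 0.0
```

```bash
python3 look.py pics/w5.png pale_board; python3 - <<'E'
from h import *
p,M=pick((476,322.5),39.5);print(p);plan(p+100*Z,M,"rt")
E
```

```text
{'t': np.float64(20.175), 'qpos': array([ 0.393,  0.149,  2.177, -1.064,  0.883,  0.446]), 'ee_pos': array([488.406, -11.236, 261.075]), 'orientation': array([ 1.024,  2.17 , -0.425])}
  pt 0.41 [187. 141.] [ 478.4 -193.3   49. ]
[468.64377373 331.42381605  35.56497116]
rt turn 1 x [-0.0006  0.0003 -0.0011] | shift 7 x [ 0.816  0.579 -0.306] | t 20.3 [488.8 -11.9 262. ] F [ 0.2 -0.2  0.5] w 88.1
```

Emit:
apply_moves([
  [1,[0.816,0.579,-0.306],[0,0,0]],
  [1,[0.816,0.579,-0.306],[0,0,0]],
  [1,[0.816,0.579,-0.306],[0,0,0]],
  [1,[0.816,0.579,-0.306],[0,0,0]],
  [1,[0.816,0.579,-0.306],[0,0,0]],
  [1,[0.816,0.579,-0.306],[0,0,0]],
  [1,[0.816,0.579,-0.306],[0,0,0]],
  [1,[0,0,0],[0,0,0]],
])

```text
t: 21.32
ee_pos: [468.5, 334.3, 133.5]
orientation: [1.021, 2.17, -0.423]
ft_force: [0.1, -0.1, -0.1]
width: 87.3
grasp_force: 0.0
```

Emit:
apply_moves([
  [1,[0,0,0],[0,0,0]],
])

```text
t: 21.45
ee_pos: [468.2, 330.7, 134.8]
orientation: [1.023, 2.168, -0.426]
ft_force: [-0.1, -0.2, -0.2]
width: 87.5
grasp_force: 0.0
```

```bash
python3 look.py pics/w6.png pale_board; python3 - <<'E'
from h import *
p,M=pick((476,322.5),39.5);print(p);plan(p+100*Z,M,"rt");plan(p,M,"rt")
o=ctrl.get_obs();a=cv2.imread("pics/w6.png");im=ctrl.get_image("wrist");K,V=cam(im,o)
w=M[:,1];b=np.array([w[1],-w[0],0])
for i in(-1,1):
  for j in(-1,1):cv2.circle(a,tuple(int(round(v)) for v in proj(K,V,np.array([476,322.5,56])+75*i*b+30*j*w)),2,(255,0,0),-1)
cv2.imwrite("pics/w6f.png",a)
E
```

```text
{'t': np.float64(21.45), 'qpos': array([ 0.969,  0.633,  1.779, -0.833,  1.165,  0.797]), 'ee_pos': array([468.234, 330.679, 134.799]), 'orientation': array([ 1.023,  2.168, -0.426])}
pale_board 0.98 [227.9, 67.9, 335.6, 210.6] ((472.768310546875, 328.58447265625), (59.17581558227539, 155.0748291015625), 39.26565170288086)
  pt 0.94 [280. 157.] [476.  324.3  49. ]
[468.64377373 331.42381605  35.56497116]
rt turn 1 x [-0.0011  0.0007 -0.0002] | shift 1 x [ 0.007  0.021 -0.015] | t 21.6 [468.3 330.2 135.3] F [ 0.4 -1.  -0.2] w 88.1
rt turn 1 x [-0.0011  0.0007 -0.0002] | shift 2 x [0.71  0.011 0.7  ] | t 21.6 [468.3 330.2 135.3] F [ 0.4 -1.  -0.2] w 88.1
```

View pics/w6f.png

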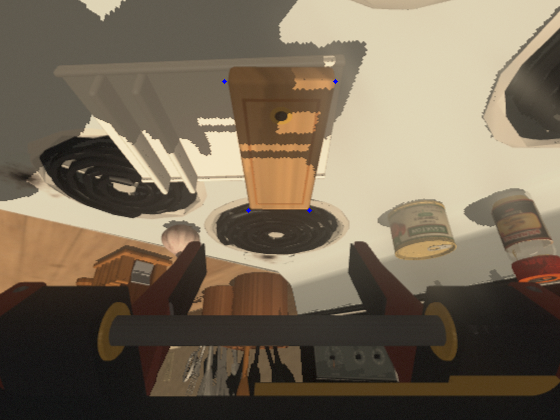

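Emit:
apply_moves([
  [1,[0.355,0.008,0.35],[0,0,0]],
  [1,[0.355,0.008,0.35],[0,0,0]],
  [1,[0.355,0.008,0.35],[0,0,0]],
  [1,[0.355,0.008,0.35],[0,0,0]],
  [1,[0,0,0],[0,0,0]],
  [-1,[0,0,0],[0,0,0]],
  [-1,[0,0,0],[0,0,0]],
  [-1,[0,0,0],[0,0,0]],
])

```text
t: 22.65
ee_pos: [469.1, 333.3, 35.8]
orientation: [1.022, 2.168, -0.424]
ft_force: [0.1, 0.4, 1.0]
width: 61.5
grasp_force: 0.0
```

Emit:
apply_moves([
  [-1,[0,0,0],[0,0,0]],
  [-1,[0,0,0],[0,0,0]],
])

```text
t: 22.9
ee_pos: [469.1, 333.2, 35.8]
orientation: [1.021, 2.167, -0.424]
ft_force: [-2.1, -0.8, 6.1]
width: 59.9
grasp_force: 30.0
```

Emit:
apply_moves([
  [-1,[-0.3,0,-0.3],[0,0,0]],
  [-1,[-0.7,0,-0.7],[0,0,0]],
  [-1,[-0.7,0,-0.7],[0,0,0]],
  [-1,[-0.7,0,-0.7],[0,0,0]],
  [-1,[-0.7,0,-0.7],[0,0,0]],
  [-1,[-0.6,0,-0.6],[0,0,0]],
  [-1,[0,0,0],[0,0,0]],
])

```text
t: 23.78
ee_pos: [469.4, 334.4, 300.8]
orientation: [1.025, 2.167, -0.417]
ft_force: [0.5, 0.1, -1.3]
width: 59.5
grasp_force: 30.0
```

```bash
python3 - <<'E'
from h import *
p,M=place(1,205);plan([470,0,310],M,"tr")
E
```

```text
tr turn 10 x [0.0004 0.093  0.0603] | shift 6 x [-0.634 -0.707  0.584] | t 23.8 [469.4 334.4 300.8] F [ 0.5  0.1 -1.3] w 59.5
```

Emit:
apply_moves([
  [-1,[-0.634,-0.707,0.584],[0,0,0]],
  [-1,[-0.634,-0.707,0.584],[0,0,0]],
  [-1,[-0.634,-0.707,0.584],[0,0,0]],
  [-1,[-0.634,-0.707,0.584],[0,0,0]],
  [-1,[-0.634,-0.707,0.584],[0,0,0]],
  [-1,[-0.634,-0.707,0.584],[0,0,0]],
])

```text
t: 24.52
ee_pos: [468.4, -2.7, 306.9]
orientation: [1.021, 2.17, -0.427]
ft_force: [0.7, 0.2, -0.8]
width: 60.0
grasp_force: 30.0
```

Emit:
apply_moves([
  [-1,[0,0,0],[0,0.0845,0.0548]],
  [-1,[0,0,0],[0,0.0845,0.0548]],
  [-1,[0,0,0],[0,0.0845,0.0548]],
  [-1,[0,0,0],[0,0.0845,0.0548]],
  [-1,[0,0,0],[0,0.0845,0.0548]],
  [-1,[0,0,0],[0,0.0845,0.0548]],
  [-1,[0,0,0],[0,0.0845,0.0548]],
  [-1,[0,0,0],[0,0.0845,0.0548]],
])

```text
t: 25.52
ee_pos: [469.0, -0.8, 307.4]
orientation: [-1.994, -2.141, -0.525]
ft_force: [-0.0, -0.5, -1.7]
width: 59.8
grasp_force: 30.0
```

Emit:
apply_moves([
  [-1,[0,0,0],[0,0.0845,0.0548]],
  [-1,[0,0,0],[0,0.0845,0.0548]],
  [-1,[0,0,0],[0,0.0845,0.0548]],
  [-1,[0,0,0],[0,0,0]],
  [-1,[0,0,0],[0,0,0]],
])

```text
t: 26.15
ee_pos: [469.3, -0.8, 307.4]
orientation: [-1.93, -1.633, -0.792]
ft_force: [0.4, -0.5, -1.5]
width: 59.9
grasp_force: 30.0
```

```bash
python3 - <<'E'
from h import *
p,M=place(1,275);plan(p,M,"rt")
E
```

```text
rt turn 1 x [0.0004 0.0053 0.0018] | shift 5 x [-0.676  0.264 -0.558] | t 26.1 [469.3  -0.8 307.4] F [ 0.4 -0.5 -1.5] w 59.9
```

Emit:
apply_moves([
  [-1,[0,0,0],[0.0004,0.0053,0.0018]],
  [-1,[-0.676,0.264,-0.558],[0,0,0]],
  [-1,[-0.676,0.264,-0.558],[0,0,0]],
  [-1,[-0.676,0.264,-0.558],[0,0,0]],
  [-1,[-0.676,0.264,-0.558],[0,0,0]],
  [-1,[-0.676,0.264,-0.558],[0,0,0]],
  [-1,[0,0,0],[0,0,0]],
  [-1,[0,0,0],[0,0,0]],
])

```text
t: 27.15
ee_pos: [497.8, -226.0, 286.6]
orientation: [-1.924, -1.624, -0.799]
ft_force: [0.3, -0.4, -0.9]
width: 59.6
grasp_force: 30.0
```

```bash
python3 - <<'E'
from h import *
p,M=place(1,275);plan(p,M,"rt")
p,M=place(1,145,dx=.5);plan(p,M,"rt")
E
```

```text
rt turn 1 x [-0.0001 -0.0013 -0.    ] | shift 1 x [-0.012  0.003 -0.01 ] | t 27.1 [ 497.8 -226.   286.6] F [ 0.3 -0.4 -0.9] w 59.6
rt turn 1 x [-0.0001 -0.0013 -0.    ] | shift 3 x [-0.614  0.001  0.612] | t 27.1 [ 497.8 -226.   286.6] F [ 0.3 -0.4 -0.9] w 59.6
```

Emit:
apply_moves([
  [-1,[-0.614,0,0.612],[0,0,0]],
  [-1,[-0.614,0,0.612],[0,0,0]],
  [-1,[-0.614,0,0.612],[0,0,0]],
  [-1,[0,0,0],[0,0,0]],
  [-1,[0,0,0],[0,0,0]],
])

```text
t: 27.78
ee_pos: [498.5, -226.5, 158.1]
orientation: [-1.924, -1.625, -0.8]
ft_force: [0.1, -1.0, -1.1]
width: 60.2
grasp_force: 30.0
```

Emit:
apply_moves([
  [-1,[-0.07,0,0.07],[0,0,0]],
  [-1,[-0.07,0,0.07],[0,0,0]],
  [-1,[-0.07,0,0.07],[0,0,0]],
  [-1,[-0.07,0,0.07],[0,0,0]],
])

```text
t: 28.28
ee_pos: [497.8, -226.9, 136.4]
orientation: [-1.925, -1.623, -0.8]
ft_force: [0.3, -0.2, -2.1]
width: 59.5
grasp_force: 30.0
```

```bash
python3 - <<'E'
from h import *
p,M=place(1,125,.5);plan(p,M,"rt");print(ctrl.get_obs()["moment"])
E
```

```text
rt turn 1 x [ 0.0004 -0.0014 -0.0005] | shift 1 x [0.011 0.    0.006] | t 28.3 [ 497.8 -226.9  136.4] F [ 0.3 -0.2 -2.1] w 59.5
[-0.39340886  0.07371347 -0.00196137]
```

No contact yet; continue down.

Emit:
apply_moves([
  [-1,[-0.07,0,0.07],[0,0,0]],
  [-1,[-0.07,0,0.07],[0,0,0]],
  [-1,[-0.07,0,0.07],[0,0,0]],
])

```text
t: 28.65
ee_pos: [498.2, -227.1, 122.0]
orientation: [-1.925, -1.623, -0.801]
ft_force: [-0.2, -2.5, 5.3]
width: 59.9
grasp_force: 30.0
```

Emit:
apply_moves([
  [-1,[-0.07,0,0.07],[0,0,0]],
  [-1,[-0.07,0,0.07],[0,0,0]],
  [-1,[0,0,0],[0,0,0]],
])

```text
t: 29.02
ee_pos: [497.8, -227.0, 111.0]
orientation: [-1.926, -1.623, -0.799]
ft_force: [2.0, -0.5, -4.0]
width: 59.9
grasp_force: 30.0
```

Emit:
apply_moves([
  [-1,[-0.07,0,0.07],[0,0,0]],
  [-1,[-0.07,0,0.07],[0,0,0]],
  [-1,[-0.05,0,0.05],[0,0,0]],
  [-1,[0,0,0],[0,0,0]],
])

```text
t: 29.52
ee_pos: [497.6, -226.9, 97.6]
orientation: [-1.925, -1.623, -0.799]
ft_force: [0.3, -1.4, -3.1]
width: 59.6
grasp_force: 30.0
```

Emit:
apply_moves([
  [-1,[-0.03,0,0.03],[0,0,0]],
  [-1,[0,0,0],[0,0,0]],
])

```text
t: 29.78
ee_pos: [497.6, -226.6, 97.2]
orientation: [-1.923, -1.623, -0.8]
ft_force: [-2.8, -3.0, 8.6]
width: 59.5
grasp_force: 30.0
```

Emit:
apply_moves([
  [-1,[-0.03,0,0.03],[0,0,0]],
  [-1,[0,0,0],[0,0,0]],
])

```text
t: 30.02
ee_pos: [497.6, -226.2, 96.8]
orientation: [-1.921, -1.622, -0.803]
ft_force: [-5.4, -3.6, 19.0]
width: 59.7
grasp_force: 30.0
```

Emit:
apply_moves([
  [-1,[0.04,0,-0.04],[0,0,0]],
  [1,[0,0,0],[0,0,0]],
  [1,[0,0,0],[0,0,0]],
  [1,[0,0,0],[0,0,0]],
  [1,[0,0,0],[0,0,0]],
])

```text
t: 30.65
ee_pos: [497.8, -226.6, 96.9]
orientation: [-1.925, -1.623, -0.8]
ft_force: [-0.0, 1.0, 0.9]
width: 87.8
grasp_force: 0.0
```

Emit:
apply_moves([
  [1,[0,0,-0.3],[0,0,0]],
  [1,[0,0,-0.8],[0,0,0]],
  [1,[0.2,0,-0.8],[0,0,0]],
  [1,[0.6,0,-0.6],[0,0,0]],
  [1,[0.6,0,-0.6],[0,0,0]],
  [1,[0.6,0,-0.6],[0,0,0]],
  [1,[0,0,0],[0,0,0]],
  [1,[0,0,0],[0,0,0]],
])

```text
t: 31.65
ee_pos: [487.2, -286.7, 298.3]
orientation: [-1.925, -1.623, -0.799]
ft_force: [0.4, 0.4, -0.6]
width: 87.9
grasp_force: 0.0
```

```bash
python3 look.py pics/w7.png pale_board dark_board; python3 - <<'E'
from h import *
a=cv2.imread("pics/w7.png")
im=ctrl.get_image("side");K,V=cam(im);s=cv2.resize(im["pixels"],None,fx=4,fy=4,interpolation=cv2.INTER_CUBIC)
for k,n in((-1,"dark_board"),(1,"pale_board")):
  c=RC+(44*k+2)*RX+85*Z
  P=[proj(K,V,c+i*75*Z+j*30*RY+l*7*RX) for i in(-1,1) for j in(-1,1) for l in(-1,1)]
  for q in P: cv2.circle(s,tuple(int(v*4+2) for v in q),3,(0,255,0),-1)
  for r in ctrl.masks_of(n,"side")[:1]: print(n,r["bbox"],np.round([np.min(P,0),np.max(P,0)],1))
m=(np.mean(P,0)*4).astype(int);s=s[m[1]-270:m[1]+150,m[0]-120:m[0]+120]
cv2.imwrite("pics/d3.png",np.hstack([a,s]))
E
```

```text
{'t': np.float64(31.65), 'qpos': array([-0.858,  0.512,  1.523,  0.581,  1.657, -0.805]), 'ee_pos': array([ 487.194, -286.663,  298.289]), 'orientation': array([-1.925, -1.623, -0.799])}
pale_board 0.63 [250.4, 254.9, 306.5, 288.3] ((499.30950927734375, -223.1850128173828), (48.8236083984375, 77.06757354736328), 80.20951843261719)
  pt 0.75 [217.  78.] [442.2 216.8  49. ]
dark_board 0.91 [253.9, 187.7, 302.5, 228.7] ((518.1573486328125, -121.13404846191406), (78.92635345458984, 76.55885314941406), 82.29187774658203)
  pt 0.59 [277. 221.] [ 512.2 -143.4   49. ]
dark_board [244.4, 209.1, 270.7, 226.3] [[246.2 197.2]
 [273.  248.2]]
pale_board [248.0, 225.0, 277.5, 262.5] [[249.8 222.9]
 [278.2 275.2]]
```

View pics/d3.png

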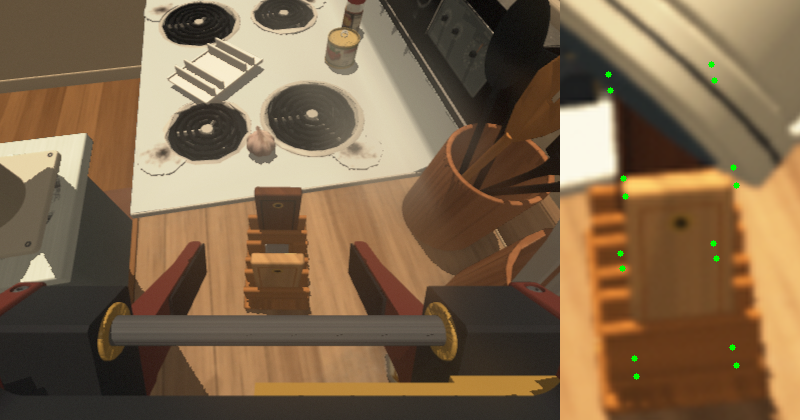

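```bash
python3 -c "
from workcell import ctrl
print(ctrl.close_job())"
```

```text
the job is handed in; nothing more can be done
None
```

I stood the dark board in the left slot and the pale board in the right slot. Both were pressed past their keepers to the slot floor with the middle slot left empty, and I handed the job in at about 32 s of the 69 s allowed.

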